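# Change over the dry block heater

### The arm

A 7-joint arm with a two-finger parallel gripper is mounted at the origin on the work surface; the furniture and walls round the work are solid. World frame = base frame: x ahead of the robot, y to its left, z up, the work surface at z = 0. Lengths are in m, angles in degrees, forces in N, time in s.
With the tool pointing down it reaches from about 0.4 to 0.875 m from the base axis. Payload 4.4 kg.
Tool frame: the origin (TCP) lies midway between the tips of the shut fingers; the grasp point (between the pads) lies 19 mm behind it (r.grip_depth is the distance from the TCP to the grasp point, in m); z points along the fingers, y is the line along which they close (so a half turn about z gives the same grasp; the last joint's range is limited). The gripper opens to 85 mm and grips with 20 to 120 N. Pads are 22 mm wide; open, the fingers measure 114 mm over their backs; the gripper's body (76 mm by 85 mm) begins 54 mm behind the grasp point. The pads swing forward as they close: fully open they stand 13 mm farther back than shut.
Start: joints at [-66.91, 36.005, 2.206, 86.941, -1.547, 57.084, -1.146], TCP at [0.294, 0.58, 0.231] pointing down, gripper open.
Joint ranges: [-175.42, 175.42], [-21.48, 121.26], [-71.46, 75.88], [10.55, 141.38], [-63.04, 243.04], [13.31, 113.54], [-168.57, 168.57]. Speed limits (degrees/s): [147.25, 147.25, 180, 180, 180, 180, 180].

### API

Orientations are given as a 3x3 rotation matrix whose columns are the frame's x, y, z axes.
In Python, from rig import telemetry, camera, order, r gives the robot as it stands.
- The arm moves only by the tool jog_arm, never from a script. Its argument "deltas" is a list of rows, each an object with "fingers": the closure, from 0 (fully open) to 1 (shut); "translation": the shift along the tool's x, y, z in cm, a list of three; "twist": the turn about the tool's z in rad. In form: [{"fingers": fingers, "translation": [x, y, z], "twist": twist}, ...]. A call has 1 to 12 rows; each row shifts and turns the commanded pose from where the row before left it, along the tool's axes as they then stand; what a row does not reach is not made up. A row lasts 1/8 s, in which the tool goes at most 62.5 mm and 10.7 degrees, less where a joint would pass 70% of its speed; a pose out of reach is approached as far as the arm can. A call with a gripper value outside its range is refused whole. The fingers move at their own pace and stop on an object; "force" is the grip in N (left out, the last holds). Time passes only in rows, so rows that do not move let the fingers close. It gives the time, the measured TCP pose, the force, the opening and the grip force at its end, in the units of the state.
- telemetry.get_state(): the state, without advancing time (a new reading comes with each control period).
- camera(name): name is "side" or "top" or "wrist"; returns a dict with "pixels" (420x560x3 uint8, blue, green, red), "mtx" (3x3 intrinsics, pixels), "extrinsics" (4x4, takes a point from camera to world coordinates); the wrist camera has in their place "mount" (4x4, takes a point from camera to tool coordinates, whose origin is the TCP and whose axes are the flange's). Camera axes: x right, y down, z forward; pixel columns grow to the right and rows downward; lengths in m; the calibration is good to about 2 mm. The wrist camera is an equidistant fisheye: a pixel r from the principal point sees the ray r / f radians off the axis. A picture is of the moment at which its call begins: read the wrist's pose just before it. There is no depth.
- order.sign_off(): hands the job in; it is judged then, once.
The state is a dict: "clock": time; "qpos": joint angles; "dq": joint speeds; "joint_efforts": joint torques, N m; "tcp_pos": TCP position; "orientation": TCP orientation; "wrist_force": force on the tool from outside, world axes, zero at the start; "moment": the same for the moment, N m; "grip_width": finger opening in m; "grasp_force": force on a finger pad.
Only numpy, scipy, OpenCV 4.12 (cv2) and the standard library are available. Lean on these libraries where they do the work, as an engineer would, in place of code of your own. Each camera call takes 0.05 s, during which the arm holds its last target. There are 200 camera calls.

### The job

Change over the dry block heater. The green-capped bottle in it has finished: stand it in the recess of the cork rest to cool, and load the three waiting bottles, each fully down in the aluminium block bored for its own diameter (largest bottle in the widest bore, smallest in the narrowest). Never let a bottle fall over, and leave the timer and the weighing boat where they are.

Things in the scene. Friction and masses are not known exactly. Their poses are not given: they have to be found in the camera images.
- bottle_large: Waiting amber bottle with a black cap and white label band, upright, 48 mm body diameter, 86 mm tall in all; the top 20 mm is the ribbed screw cap, 44 mm diameter (closed, does not come off). Origin at the centre of its underside, z up along its axis.
- bottle_medium: Waiting white bottle with a blue cap, upright, 38 mm body diameter, 78 mm tall in all; the top 20 mm is the ribbed screw cap, 34 mm diameter (closed, does not come off). Origin at the centre of its underside, z up along its axis.
- bottle_small: Waiting amber bottle with a red cap and white label band, upright, 28 mm body diameter, 70 mm tall in all; the top 20 mm is the ribbed screw cap, 24 mm diameter (closed, does not come off). Origin at the centre of its underside, z up along its axis.
- bottle_done: Finished white bottle with a green cap, at the start seated in the middle-sized bore of the heater, upright, 38 mm body diameter, 78 mm tall in all; the top 20 mm is the ribbed screw cap, 34 mm diameter (closed, does not come off). Origin at the centre of its underside, z up along its axis.
- block_large: Square aluminium block, 71 x 71 x 50 mm, one of three side by side (73 mm apart) in the grey dry block heater: the widest bore, 55 mm, for the 48 mm bottle. Bore central, vertical, 25 mm deep, 4 mm chamfer at the mouth. Fixed. Origin under the block's centre, 35 mm above the bench; bore floor at z = 25 mm, mouth at 50 mm; no heater part is higher; y along the row.
- block_medium: Square aluminium block, 71 x 71 x 50 mm, one of three side by side (73 mm apart) in the grey dry block heater: the middle bore, 45 mm, for the 38 mm bottle. Bore central, vertical, 25 mm deep, 4 mm chamfer at the mouth. Fixed. Origin under the block's centre, 35 mm above the bench; bore floor at z = 25 mm, mouth at 50 mm; no heater part is higher; y along the row.
- block_small: Square aluminium block, 71 x 71 x 50 mm, one of three side by side (73 mm apart) in the grey dry block heater: the narrowest bore, 35 mm, for the 28 mm bottle. Bore central, vertical, 25 mm deep, 4 mm chamfer at the mouth. Fixed. Origin under the block's centre, 35 mm above the bench; bore floor at z = 25 mm, mouth at 50 mm; no heater part is higher; y along the row.
- cork_rest: Square cork bottle rest on the bench, 78 x 78 mm, 14 mm tall, with a round 54 mm recess in the middle, 8 mm deep (its floor is 6 mm above the bench). Fixed. Origin at the centre of its underside, z up.
- timer: White kitchen-style timer with blue keys, 62 x 66 x 17 mm, lying loose on the bench; leave it alone. Origin at the centre of its underside.
- weigh_boat: Small square white weighing boat with seeds, 62 x 62 x 14 mm, loose on the pan of the beige balance (balance about 75 mm tall); leave it alone. Origin at the centre of its underside.
Things that resemble listed ones, but are neither listed nor needed, are in the scene too. Leave any yellow look-alike of the bottle_medium alone. What is shaped like the bottle_done but yellow is not meant.

How it is judged:
By the outcome, as a careful person would: the job done as asked, in the order asked, and still so for the second after the job is handed in, with the robot touching nothing.
It also fails if it takes over 96 s, if anything falls off the work surface, if the arm or the gripper's body presses on something with over 40 N, if the wrist force passes 120 N, or if a joint passes its speed limit or range.

## Working session

There is one attempt and no reset: what is moved stays moved. The work goes in short steps, Python scripts to look and compute and a tool call to move; the robot and the scene stay as the last step left them, time stands still between calls to the robot, and variables do not carry over. Pictures are saved under pics/ and viewed, at most 14 in all, crops included, and the job is handed in when it is done.

Besides the shell and the picture viewer there is one more tool, called by a JSON object that holds its "fn" and its "kwargs". jog_arm: Moves the arm, as the interface text tells. Its arguments: {"type":"object","properties":{"deltas":{"type":"array","items":{"type":"object","properties":{"fingers":{"type":"number"},"translation":{"type":"array","items":{"type":"number"}},"twist":{"type":"number"}}}},"force":{"type":"number"}},"required":["deltas"]}

```bash
ls; mkdir -p pics
python3 - <<'E'
from rig import telemetry, camera, order, r
import cv2,json,numpy as np
s=telemetry.get_state()
np.set_printoptions(precision=4,suppress=True)
for k,v in s.items(): print(k,np.array(v))
for n in("top","side","wrist"):
    c=camera(n); cv2.imwrite(f"pics/{n}0.png",c["pixels"]); print(n,c["mtx"],c.get("extrinsics",c.get("mount")))
E
```

```text
pics
clock 0.0
qpos [-66.9107  36.0583   2.2053  86.9961  -1.548   57.0823  -1.1465]
dq [ 0.1255 -0.0546  0.0845 -0.0221 -0.0592  0.0629  0.0586]
joint_efforts [  0.0005 -56.3408   1.2268 -19.3446   0.0111   0.0105  -0.    ]
tcp_pos [0.2934 0.5793 0.2304]
orientation [[-0.8921  0.4519 -0.0008]
 [ 0.4519  0.8921 -0.0017]
 [-0.     -0.0019 -1.    ]]
wrist_force [-0.8163 -0.1429 -0.0476]
moment [ 0.0046 -0.0386  0.0144]
grasp_force 0.0
grip_width 0.08541186010154019
top [[452.2261   0.     274.6241]
 [  0.     452.2261 215.6852]
 [  0.       0.       1.    ]] [[ 0.0267 -0.9805  0.1949  0.3707]
 [-0.9996 -0.0287 -0.0071  0.1676]
 [ 0.0125 -0.1946 -0.9808  1.202 ]
 [ 0.      0.      0.      1.    ]]
side [[490.6088   0.     281.6045]
 [  0.     490.6088 202.8037]
 [  0.       0.       1.    ]] [[ 0.4678 -0.4185  0.7784 -0.4326]
 [-0.8837 -0.2094  0.4185 -0.4151]
 [-0.0122 -0.8837 -0.4678  0.6988]
 [ 0.      0.      0.      1.    ]]
wrist [[325.1923   0.     280.2621]
 [  0.     325.1923 207.0905]
 [  0.       0.       1.    ]] [[ 0.0007 -0.9544 -0.2987  0.076 ]
 [ 1.      0.0005  0.0009 -0.0002]
 [-0.0007 -0.2987  0.9544 -0.1416]
 [ 0.      0.      0.      1.    ]]
```

View pics/top0.png

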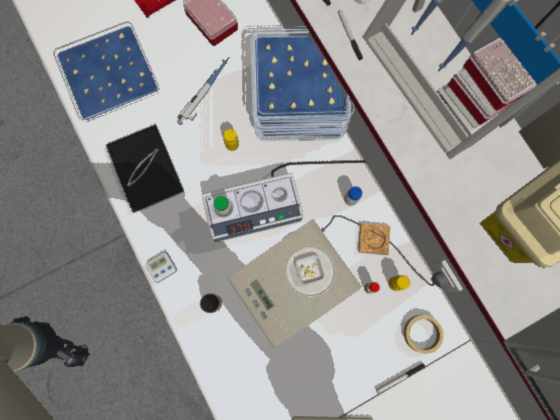

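View pics/side0.png

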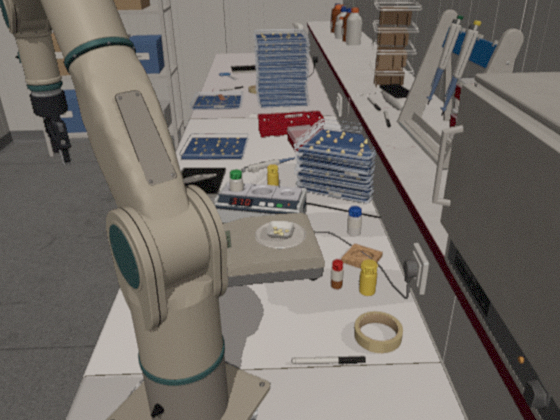

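The top view shows: green cap (221,204) in the heater's left block, blue cap (354,194), red cap (373,287), black cap (210,302), cork rest (375,238), timer (161,265), boat (308,268). Yellow look-alikes are at (230,140) and (400,283). The side view hides the black-capped bottle behind the arm.

Candidates:
- Finished bottle: green (221,204), against the yellow ones at (230,140) and (400,283). I choose green.
- Medium bottle: blue (354,194), against the same yellow ones. I choose blue.
- Small bottle: red (373,287), next to the yellow at (400,283). I choose red.
- Large bottle: black (210,302).

```bash
cat > h.py <<'E'
import numpy as np, cv2
from rig import telemetry, camera, order, r
np.set_printoptions(precision=4,suppress=True)
def ray(c,uv,st=None):
    K=c["mtx"];d=np.array([(uv[0]-K[0][2])/K[0][0],(uv[1]-K[1][2])/K[1][1]])
    if "mount" in c:
        th=np.hypot(*d); v=np.r_[d/max(th,1e-9)*np.sin(th),np.cos(th)]
        T=np.eye(4);T[:3,:3]=st["orientation"];T[:3,3]=st["tcp_pos"];T=T@np.array(c["mount"])
    else: v=np.r_[d,1];T=np.array(c["extrinsics"])
    v=T[:3,:3]@v
    return T[:3,3],v/np.linalg.norm(v)
def onz(R,z): o,v=R; return o+v*(z-o[2])/v[2]
def tri(R1,R2):
    (a,u),(b,v)=R1,R2
    s=np.linalg.lstsq(np.c_[u,-v],b-a,rcond=None)[0]
    p,q=a+u*s[0],b+v*s[1]; return (p+q)/2,np.linalg.norm(p-q)
H=dict(green=((45,80),90,50),blue=((105,125),120,60),red=((0,6),150,90),yellow=((20,32),150,100))
def blobs(img,name,amin=15):
    (lo,hi),s,v=H[name];h=cv2.cvtColor(img,cv2.COLOR_BGR2HSV)
    m=cv2.inRange(h,(lo,s,v),(hi,255,255))
    n,_,st,ce=cv2.connectedComponentsWithStats(m)
    return [(ce[i].round(1),st[i]) for i in range(1,n) if st[i][4]>=amin]
E
python3 - <<'E'
from h import *
for n in("top","side"):
    im=cv2.imread(f"pics/{n}0.png")
    for k in H: print(n,k,[(b[0].tolist(),b[1].tolist()) for b in blobs(im,k) if b[1][4]<500])
c=camera("top")
for nm,uv,z in(("green",(221,204),.138),("black",(210,302),.086),("blue",(355,194),.078),("red",(373,287),.07),("cork",(375,238),.014),("b2",(251,201),.085),("b3",(279,194),.085)): print(nm,onz(ray(c,uv),z))
im=cv2.imread("pics/top0.png")
a=cv2.resize(im[165:325,190:410],None,fx=3.6,fy=3.6,interpolation=cv2.INTER_CUBIC)
cv2.imwrite("pics/topc.png",a)
E
```

```text
top green [([220.5, 202.9], [214, 196, 14, 15, 166]), ([280.5, 216.9], [278, 215, 7, 5, 29])]
top blue [([354.9, 193.0], [349, 187, 13, 13, 136])]
top red [([373.9, 286.9], [370, 283, 9, 9, 69])]
top yellow [([230.4, 139.0], [223, 129, 15, 21, 240]), ([400.7, 283.0], [390, 276, 20, 14, 191])]
side green [([235.4, 174.1], [230, 170, 11, 9, 85]), ([278.9, 204.7], [276, 203, 7, 4, 25])]
side blue [([345.5, 9.4], [341, 7, 10, 5, 30]), ([190.6, 145.4], [186, 139, 9, 14, 34]), ([212.5, 140.7], [209, 139, 8, 6, 22]), ([344.9, 141.3], [342, 138, 7, 7, 15]), ([329.5, 143.1], [322, 141, 17, 5, 19]), ([351.9, 143.4], [348, 142, 9, 5, 15]), ([218.2, 148.5], [215, 144, 8, 9, 24]), ([354.7, 211.5], [349, 207, 13, 10, 106])]
side red [([337.3, 264.7], [333, 260, 10, 11, 86])]
side yellow [([476.8, 22.7], [474, 21, 6, 4, 16]), ([272.4, 174.9], [268, 165, 10, 20, 177])]
green [0.607  0.2898 0.138 ]
black [0.375  0.3102 0.086 ]
blue [ 0.6567 -0.045   0.078 ]
red [ 0.4224 -0.0894  0.07  ]
cork [ 0.5541 -0.1095  0.014 ]
b2 [0.6288 0.2204 0.085 ]
b3 [0.6492 0.15   0.085 ]
```

View pics/topc.png

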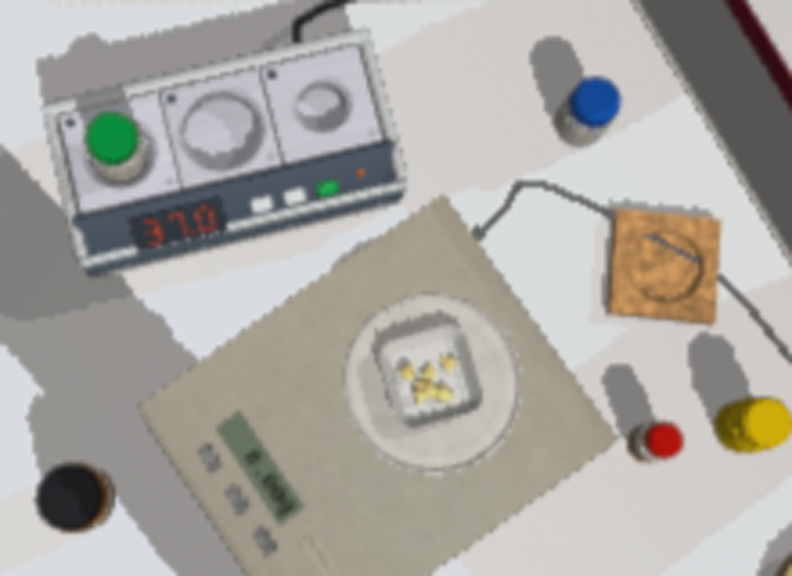

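The crop confirms the left block (green bottle) is the medium bore, the middle block has the widest bore and the right block the narrowest. I'll turn the grip axis across the row and go above the heater for a close look.

{"fn": "jog_arm", "kwargs": {"deltas": [{"fingers":0,"translation":[0,0,0],"twist":0.164},{"fingers":0,"translation":[0,0,0],"twist":0.164},{"fingers":0,"translation":[0,0,0],"twist":0.164},{"fingers":0,"translation":[0,0,0],"twist":0.164},{"fingers":0,"translation":[0,0,0],"twist":0.164},{"fingers":0,"translation":[-4.9,2.4,-0.2],"twist":0},{"fingers":0,"translation":[-4.9,2.4,-0.2],"twist":0},{"fingers":0,"translation":[-4.9,2.4,-0.2],"twist":0},{"fingers":0,"translation":[-4.9,2.4,-0.2],"twist":0},{"fingers":0,"translation":[-4.9,2.4,-0.2],"twist":0},{"fingers":0,"translation":[-4.9,2.4,-0.2],"twist":0},{"fingers":0,"translation":[-4.9,2.4,-0.2],"twist":0}]}}

```text
clock: 1.7
tcp_pos: [0.5514, 0.2959, 0.2453]
orientation: [[-0.279, 0.96, -0.0], [0.96, 0.279, 0.0], [0.0, -0.0, -1.0]]
wrist_force: [1.6, 1.0, -0.2]
grip_width: 0.0854
grasp_force: 0.0
```

```bash
cat >> h.py <<'E'
import pickle
def snap(tag):
    st=telemetry.get_state();c=camera("wrist");cv2.imwrite(f"pics/{tag}.png",c["pixels"])
    pickle.dump((st,c),open(f"pics/{tag}.pkl","wb"));return st,c
def load(tag): return pickle.load(open(f"pics/{tag}.pkl","rb"))
E
python3 -c "from h import *; snap('w1')"
```

{"fn": "jog_arm", "kwargs": {"deltas": [{"fingers":0,"translation":[-4.7,2.5,0],"twist":0},{"fingers":0,"translation":[-4.7,2.5,0],"twist":0},{"fingers":0,"translation":[0,0,0],"twist":0},{"fingers":0,"translation":[0,0,0],"twist":0}]}}

```text
clock: 2.25
tcp_pos: [0.624, 0.2215, 0.2449]
orientation: [[-0.278, 0.961, -0.001], [0.961, 0.278, 0.001], [0.001, -0.001, -1.0]]
wrist_force: [0.3, 0.7, -0.1]
grip_width: 0.0856
grasp_force: 0.0
```

```bash
python3 -c "
from h import *
s,c=snap('w2');print(s['tcp_pos'])
a,b=load('w1')[1]['pixels'],c['pixels']
cv2.imwrite('pics/w12.png',cv2.resize(np.hstack([a,b]),(800,300),interpolation=cv2.INTER_AREA))"
```

```text
[0.624  0.2215 0.2449]
```

View pics/w12.png

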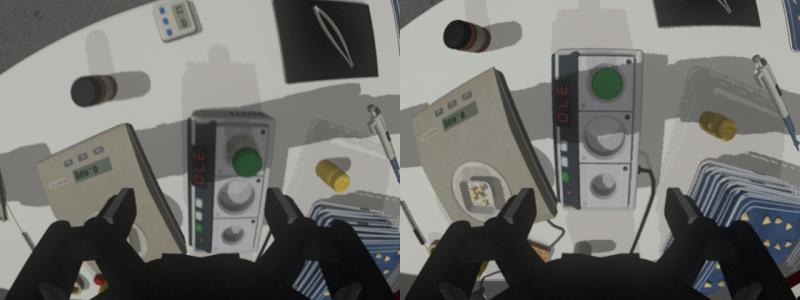

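The left half is w1 and the right half w2. In full-resolution w2 pixels the green cap is at about (287,115), the wide bore at (287,189), the narrow bore at (284,258) and the black cap at (77,49).

Run:
```python
from h import *
s,c=load('w2');im=c['pixels']
cv2.imwrite('pics/w2c.png',cv2.resize(im[60:300,205:355],None,fx=2.5,fy=2.5,interpolation=cv2.INTER_CUBIC))
# cap triangulation w1,w2 and top
rs=[]
for t in('w1','w2'):
    s,c=load(t)
    b=max(blobs(c['pixels'],'green',100),key=lambda b:b[1][4]);print(t,b)
    rs.append(ray(c,b[0],s))
print(tri(*rs)); tc=camera('top'); sc=camera('side')
print('top+w2',tri(ray(tc,(220.5,202.9)),rs[1]))
for n,u,v in(('blue',(354.9,193),(354.7,211.5)),('red',(373.9,286.9),(337.3,264.7)),('green',(220.5,202.9),(235.4,174.1))):print(n,tri(ray(tc,u),ray(sc,v)))
```

```text
w1 (array([345.9, 227.7]), array([ 327,  208,   39,   39, 1149], dtype=int32))
w2 (array([289.4, 117.2]), array([ 268,   97,   44,   42, 1386], dtype=int32))
(array([0.6116, 0.2901, 0.1311]), np.float64(5.476960492879565e-05))
top+w2 (array([0.611 , 0.2908, 0.1344]), np.float64(0.0017159333798199639))
blue (array([ 0.6621, -0.0466,  0.067 ]), np.float64(0.0004668078520455069))
red (array([ 0.4233, -0.0941,  0.0604]), np.float64(0.0005724588131792105))
green (array([0.612 , 0.2924, 0.1276]), np.float64(0.00012619988543242496))
```

View pics/w2c.png

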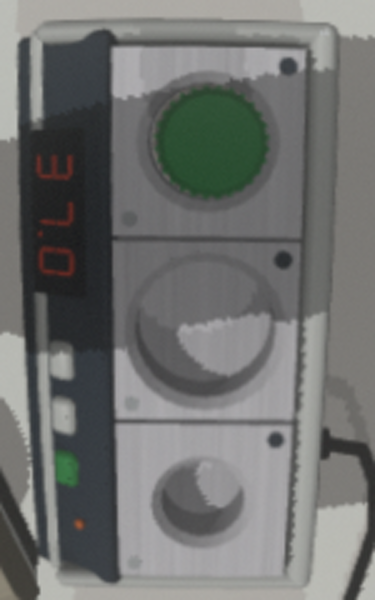

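The crop shows the wide bore's outer rim centred at crop (204,327), the narrow bore's at (198,501), and the medium bore's rim around the green cap at about (209,140). The block seams are at crop rows 238 and 421.

Run:
```python
from h import *
s2,c2=load('w2');s1,c1=load('w1')
P={'med':(209,140),'large':(204,327),'small':(198,501),'seam1R':(302,238),'seam1L':(113,238),'seam2L':(117,421),'seam2R':(299,421),'dot1':(289,67),'dot2':(284,260),'dot3':(276,440)}
W={}
for k,u in P.items():
    p=np.array([205+u[0]/2.5,60+u[1]/2.5]);R2=ray(c2,p,s2)
    W[k]=onz(R2,.085);out=[k,W[k]]
    if k in('dot1','dot2','dot3','large','small'):
        h={'large':34,'small':22}.get(k,10);x,y=p.round().astype(int)
        g=lambda c:cv2.cvtColor(c['pixels'],cv2.COLOR_BGR2GRAY)
        T=g(c2)[y-h:y+h+1,x-h:x+h+1];S=g(c1)[150:360,265:400]
        m=cv2.matchTemplate(S,T,cv2.TM_CCOEFF_NORMED);_,v,_,l=cv2.minMaxLoc(m)
        q=np.array(l)+h+[265,150]+(p-p.round());t,e=tri(ray(c1,q,s1),R2);out+=[q,v,t,e]
    print(*out)
d=W['small']-W['med'];print(np.linalg.norm(W['large']-W['med']),np.linalg.norm(W['small']-W['large']),d,np.degrees(np.arctan2(d[0],-d[1])))
```

```text
med [0.6121 0.2902 0.085 ]
large [0.6304 0.2216 0.085 ] [301.6 250.8] 0.5612316727638245 [ 0.6348  0.1752 -0.0808] 0.025109614686914014
small [0.6492 0.1499 0.085 ] [323.2 282.4] 0.7885149717330933 [ 0.6851  0.0777 -0.118 ] 0.04650636668421065
seam1R [0.656  0.2651 0.085 ]
seam1L [0.588  0.2452 0.085 ]
seam2L [0.6082 0.175  0.085 ]
seam2R [0.6779 0.1951 0.085 ]
dot1 [0.6325 0.3249 0.085 ] [286.6 304.8] 0.5634443163871765 [0.5837 0.3002 0.2786] 0.060082316716272705
dot2 [0.652  0.2551 0.085 ] [368.6 185. ] 0.7898057103157043 [ 0.6758  0.2717 -0.0447] 0.06653438439193171
dot3 [0.6716 0.1848 0.085 ] [353.4 311. ] 0.733855128288269 [0.6696 0.1866 0.0914] 0.0015932708556016285
0.0710366627066616 0.07402582950063949 [ 0.037  -0.1403  0.    ] 14.789050209678562
```

The heater top at 85 mm is confirmed: bore pitch 72.5 mm against 73, and triangulated dot height 91 mm. Now I'll grasp the green bottle.

{"fn": "jog_arm", "kwargs": {"deltas": [{"fingers":0,"translation":[3.5,0.35,0],"twist":0},{"fingers":0,"translation":[3.5,0.35,0],"twist":0},{"fingers":0,"translation":[0,0,4],"twist":0},{"fingers":0,"translation":[0,0,4],"twist":0},{"fingers":0,"translation":[0,0,4],"twist":0},{"fingers":0,"translation":[0,0,3.2],"twist":0},{"fingers":0,"translation":[0,0,0],"twist":0},{"fingers":1,"translation":[0,0,0],"twist":0},{"fingers":1,"translation":[0,0,0],"twist":0},{"fingers":1,"translation":[0,0,0],"twist":0},{"fingers":1,"translation":[0,0,0],"twist":0},{"fingers":1,"translation":[0,0,0],"twist":0}], "force": 40}}

```text
clock: 3.9
tcp_pos: [0.6126, 0.2905, 0.0951]
orientation: [[-0.278, 0.96, 0.002], [0.96, 0.278, 0.001], [0.001, 0.002, -1.0]]
wrist_force: [-0.9, -0.1, 5.6]
grip_width: 0.0366
grasp_force: 39.9
```

{"fn": "jog_arm", "kwargs": {"deltas": [{"fingers":1,"translation":[0,0,-1],"twist":0},{"fingers":1,"translation":[0,0,-2],"twist":0},{"fingers":1,"translation":[0,0,-3],"twist":0},{"fingers":1,"translation":[0,0,-4],"twist":0},{"fingers":1,"translation":[0,0,0],"twist":0}]}}

```text
clock: 4.53
tcp_pos: [0.6147, 0.2908, 0.1985]
orientation: [[-0.278, 0.961, 0.008], [0.961, 0.278, 0.004], [0.001, 0.009, -1.0]]
wrist_force: [0.8, -0.6, -1.5]
grip_width: 0.0362
grasp_force: 40.3
```

Run:
```python
from h import *
snap('w3');cams={n:camera(n) for n in('top','side')}
P={}
for n,(x0,y0,x1,y1) in dict(top=(350,215,400,262),side=(335,240,390,272)).items():
    h=cv2.cvtColor(cams[n]['pixels'],cv2.COLOR_BGR2HSV);m=cv2.inRange(h,(5,60,80),(20,200,255));k=np.zeros_like(m);k[y0:y1,x0:x1]=m[y0:y1,x0:x1]
    k=cv2.morphologyEx(k,cv2.MORPH_CLOSE,np.ones((7,7)))
    co=max(cv2.findContours(k,cv2.RETR_EXTERNAL,cv2.CHAIN_APPROX_NONE)[0],key=cv2.contourArea)
    M=cv2.moments(co);P[n]=(M['m10']/M['m00'],M['m01']/M['m00']);print(n,P[n],M['m00'],cv2.boundingRect(co))
    p=onz(ray(cams[n],P[n]),.014);print(p)
    print([onz(ray(cams[n],q),.014)[:2] for q in cv2.boxPoints(cv2.minAreaRect(co))])
print(tri(ray(cams['top'],P['top']),ray(cams['side'],P['side'])))
S=[cv2.resize(cams['top']['pixels'][160:320,190:410],(550,400)),cv2.resize(cams['side']['pixels'][150:310,200:300],(250,400))]
cv2.imwrite('pics/l1.png',np.hstack(S))
```

```text
top (374.1381671701913, 238.472306143001) 827.5 (359, 223, 31, 32)
[ 0.5527 -0.1071  0.014 ]
[array([ 0.5144, -0.0643]), array([ 0.5952, -0.0708]), array([ 0.5917, -0.1506]), array([ 0.511 , -0.1431])]
side (359.82015931372547, 255.2797181372549) 544.0 (340, 244, 43, 28)
[ 0.5482 -0.1054  0.014 ]
[array([ 0.4882, -0.0727]), array([ 0.5969, -0.0492]), array([ 0.5888, -0.1501]), array([ 0.4846, -0.1655])]
(array([ 0.5521, -0.1059,  0.0123]), np.float64(0.003574236758761918))
```

View pics/l1.png

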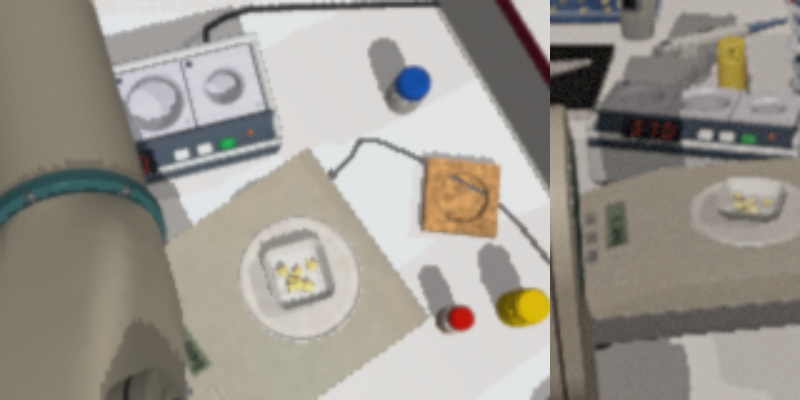

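The top crop shows the heater cleared of the green bottle, with the cork at crop (463,195) and the boat undisturbed. Next I'll carry the bottle to the cork.

{"fn": "jog_arm", "kwargs": {"deltas": [{"fingers":1,"translation":[-2.6,-1.2,0],"twist":0},{"fingers":1,"translation":[-4.6,-2.13,0],"twist":0},{"fingers":1,"translation":[-4.9,-2.3,0],"twist":0},{"fingers":1,"translation":[-4.9,-2.3,0],"twist":0},{"fingers":1,"translation":[-4.9,-2.3,0],"twist":0},{"fingers":1,"translation":[-4.9,-2.3,0],"twist":0},{"fingers":1,"translation":[-4.6,-2.13,0],"twist":0},{"fingers":1,"translation":[-3.3,-1.5,0],"twist":0},{"fingers":1,"translation":[-2,-0.9,0],"twist":0},{"fingers":1,"translation":[0,0,4],"twist":0},{"fingers":1,"translation":[0,0,4],"twist":0},{"fingers":1,"translation":[0,0,0],"twist":0}]}}

```text
clock: 6.18
tcp_pos: [0.5468, -0.1093, 0.11]
orientation: [[-0.278, 0.961, -0.009], [0.961, 0.278, 0.002], [0.004, -0.008, -1.0]]
wrist_force: [0.8, 0.7, -0.1]
grip_width: 0.0364
grasp_force: 40.5
```

Run:
```python
from h import *
s,c=snap('w4');print(s['tcp_pos'],s['wrist_force'])
cams={n:camera(n) for n in('top','side')}
T=cams['top']['pixels'];S=cams['side']['pixels']
cv2.imwrite('pics/l2.png',np.hstack([cv2.resize(c['pixels'],(400,300)),cv2.resize(S[160:310,290:490],(400,300))]))
```

```text
[ 0.5468 -0.1093  0.11  ] [ 0.7717  0.7062 -0.0944]
```

View pics/l2.png

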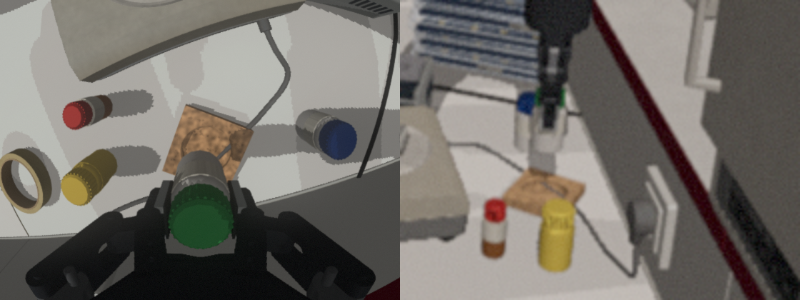

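The wrist view (left) shows the bottle held upright just over the cork, whose corners are at (185,105), (252,128) and (163,180) in the half-scale picture. Red is at (76,114) and blue at (338,138).

Run:
```python
from h import *
s,c=load('w4')
q=[onz(ray(c,np.array(u)*1.4,s),.014) for u in((185,105),(252,128),(163,180))]
print(q,(q[1]+q[2])/2,np.linalg.norm(q[0]-q[1]),np.linalg.norm(q[0]-q[2]))
tc=camera('top')
for n,u in(('blue',(354.9,193)),('red',(373.9,286.9))):
    for b in blobs(c['pixels'],n,150): print(n,b[0],b[1],tri(ray(c,b[0],s),ray(tc,u)))
# bottle tilt / offset: cap centre ray at grasped heights
b=max(blobs(c['pixels'],'green',150),key=lambda b:b[1][4]);print('green',b,onz(ray(c,b[0],s),s['tcp_pos'][2]+.035))
```

```text
[array([ 0.5179, -0.0675,  0.014 ]), array([ 0.5924, -0.0707,  0.014 ]), array([ 0.5157, -0.156 ,  0.014 ])] [ 0.554  -0.1134  0.014 ] 0.07455588760248766 0.08851224944560356
blue [479.2 198.3] [ 459  174   40   48 1375] (array([ 0.66  , -0.0463,  0.077 ]), np.float64(0.002675574058178049))
red [101.  161.5] [ 88 143  26  38 713] (array([ 0.423 , -0.0933,  0.0674]), np.float64(0.0021948231127313354))
green (array([280.3, 310.2]), array([ 235,  260,   93,   89, 5251], dtype=int32)) [ 0.5472 -0.1095  0.145 ]
```

{"fn": "jog_arm", "kwargs": {"deltas": [{"fingers":1,"translation":[0,0.7,2],"twist":0},{"fingers":1,"translation":[0,0,2.5],"twist":0},{"fingers":1,"translation":[0,0,1],"twist":0},{"fingers":1,"translation":[0,0,0.6],"twist":0},{"fingers":1,"translation":[0,0,0],"twist":0}]}}

```text
clock: 7.0
tcp_pos: [0.557, -0.1081, 0.0522]
orientation: [[-0.278, 0.961, -0.0], [0.961, 0.278, -0.0], [-0.0, -0.0, -1.0]]
wrist_force: [0.4, 0.3, -0.8]
grip_width: 0.0366
grasp_force: 40.6
```

{"fn": "jog_arm", "kwargs": {"deltas": [{"fingers":1,"translation":[0,-0.2,0.5],"twist":0},{"fingers":1,"translation":[0,0,0.4],"twist":0},{"fingers":1,"translation":[0,0,0],"twist":0},{"fingers":1,"translation":[0,0,0],"twist":0}]}}

```text
clock: 7.5
tcp_pos: [0.5551, -0.1086, 0.0434]
orientation: [[-0.278, 0.961, 0.0], [0.961, 0.278, -0.0], [-0.0, 0.0, -1.0]]
wrist_force: [-0.4, -0.8, -0.5]
grip_width: 0.0365
grasp_force: 40.6
```

{"fn": "jog_arm", "kwargs": {"deltas": [{"fingers":1,"translation":[0,0,0.2],"twist":0},{"fingers":1,"translation":[0,0,0],"twist":0},{"fingers":1,"translation":[0,0,0],"twist":0}]}}

```text
clock: 7.88
tcp_pos: [0.5549, -0.1086, 0.0413]
orientation: [[-0.278, 0.961, -0.0], [0.961, 0.278, 0.0], [0.0, -0.0, -1.0]]
wrist_force: [0.1, 0.6, -1.3]
grip_width: 0.0367
grasp_force: 40.6
```

{"fn": "jog_arm", "kwargs": {"deltas": [{"fingers":0.6,"translation":[0,0,0],"twist":0},{"fingers":0.3,"translation":[0,0,0],"twist":0},{"fingers":0,"translation":[0,0,0],"twist":0},{"fingers":0,"translation":[0,0,0],"twist":0},{"fingers":0,"translation":[0,0,-2],"twist":0},{"fingers":0,"translation":[0,0,-4.5],"twist":0},{"fingers":0,"translation":[0,0,-4.5],"twist":0},{"fingers":0,"translation":[0,0,-4.5],"twist":0},{"fingers":0,"translation":[0,0,0],"twist":0}]}}

```text
clock: 9.0
tcp_pos: [0.5574, -0.1092, 0.2]
orientation: [[-0.278, 0.96, 0.008], [0.961, 0.278, -0.001], [-0.003, 0.007, -1.0]]
wrist_force: [-0.2, 0.5, -1.3]
grip_width: 0.0851
grasp_force: 0.0
```

Run:
```python
from h import *
s,c=snap('w5');print(s['tcp_pos'],s['wrist_force'])
S=camera('side')['pixels']
cv2.imwrite('pics/l3.png',np.hstack([cv2.resize(c['pixels'],(400,300)),cv2.resize(S[160:310,290:490],(400,300))]))
```

```text
[ 0.5574 -0.1092  0.2   ] [-0.2076  0.485  -1.2986]
```

View pics/l3.png

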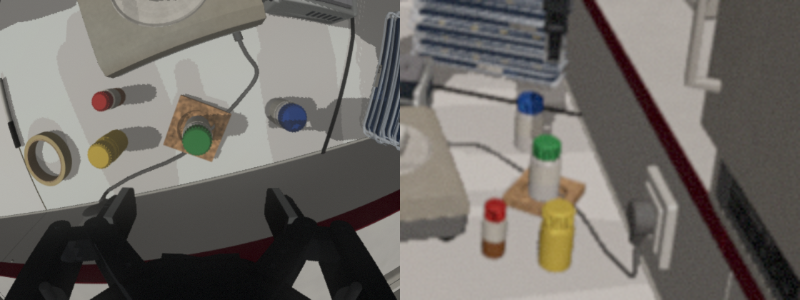

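The green bottle stands upright in the cork recess in both views. Now I'll measure the blue and red bottles from w4 and w5.

Run:
```python
from h import *
A=load('w4');B=load('w5')
for n in('blue','red','green'):
    R=[]
    for s,c in(A,B):
        b=max((b for b in blobs(c['pixels'],n,100) if b[1][1]<320),key=lambda b:b[1][4]);R.append(ray(c,b[0],s));print(n,b[0])
    print(tri(*R),onz(R[1],.072))
```

```text
blue [479.2 198.3]
blue [411.3 159.4]
(array([ 0.6522, -0.0445,  0.0885]), np.float64(0.004654462210566799)) [ 0.6602 -0.0426  0.072 ]
red [101.  161.5]
red [138.7 141.7]
(array([ 0.4222, -0.095 ,  0.0658]), np.float64(0.00015351096375095622)) [ 0.4247 -0.0938  0.072 ]
green [280.3 310.2]
green [274.9 197. ]
(array([ 0.5424, -0.0791,  0.1882]), np.float64(0.0071706220701380835)) [ 0.554  -0.1098  0.072 ]
```

{"fn": "jog_arm", "kwargs": {"deltas": [{"fingers":0,"translation":[1.1,3.9,0],"twist":0},{"fingers":0,"translation":[1.1,3.9,0],"twist":0},{"fingers":0,"translation":[1.1,3.9,0],"twist":0},{"fingers":0,"translation":[0,0,2],"twist":0},{"fingers":0,"translation":[0,0,4.5],"twist":0},{"fingers":0,"translation":[0,0,4.5],"twist":0},{"fingers":0,"translation":[0,0,3.4],"twist":0},{"fingers":0,"translation":[0,0,2],"twist":0},{"fingers":0,"translation":[0,0,0],"twist":0},{"fingers":0,"translation":[0,0,0],"twist":0}]}}

```text
clock: 10.35
tcp_pos: [0.659, -0.0446, 0.0333]
orientation: [[-0.278, 0.961, 0.002], [0.961, 0.278, -0.0], [-0.001, 0.002, -1.0]]
wrist_force: [0.6, 1.0, 0.0]
grip_width: 0.0855
grasp_force: 0.0
```

{"fn": "jog_arm", "kwargs": {"deltas": [{"fingers":1,"translation":[0,0,0],"twist":0},{"fingers":1,"translation":[0,0,0],"twist":0},{"fingers":1,"translation":[0,0,0],"twist":0},{"fingers":1,"translation":[0,0,0],"twist":0},{"fingers":1,"translation":[0,0,0],"twist":0},{"fingers":1,"translation":[0,0,-1.5],"twist":0},{"fingers":1,"translation":[0,0,-4],"twist":0},{"fingers":1,"translation":[0,0,-4.5],"twist":0},{"fingers":1,"translation":[0,0,-4],"twist":0},{"fingers":1,"translation":[0,0,-1],"twist":0},{"fingers":1,"translation":[0,0,0],"twist":0}]}}

```text
clock: 11.72
tcp_pos: [0.658, -0.0442, 0.1824]
orientation: [[-0.278, 0.96, 0.0], [0.96, 0.278, 0.0], [0.0, 0.0, -1.0]]
wrist_force: [-0.2, 0.2, -1.5]
grip_width: 0.0361
grasp_force: 40.5
```

```bash
cat >> h.py <<'E'
def go(x,y,z=None):
    s=telemetry.get_state();R=np.array(s['orientation']);p=np.array(s['tcp_pos'])
    t=np.array([x,y,p[2] if z is None else z]);print('tcp',p,'delta cm tool',R.T@(t-p)*100)
E
python3 - <<'E'
from h import *
s,c=snap('w6');print(s['grip_width'],s['grasp_force']);go(.6108,.2908)
b=max(blobs(c['pixels'],'blue',500),key=lambda b:b[1][4]);p=onz(ray(c,b[0],s),s['tcp_pos'][2]+.036);print(b,p)
E
```

```text
0.036095258499779355 40.47067946288735
tcp [ 0.6572 -0.0441  0.1812] delta cm tool [33.4587  4.8651  0.0203]
(array([278.9, 325.5]), array([ 234,  293,   91,   67, 4618], dtype=int32)) [ 0.6595 -0.0513  0.2184]
```

Run:
```python
from h import *
s,c=load('w6');S=camera('side')['pixels'];w4=load('w4')[1]['pixels']
cv2.imwrite('pics/l4.png',np.hstack([cv2.resize(c['pixels'][200:420,150:410],(260,300)),cv2.resize(w4[200:420,150:410],(260,300)),cv2.resize(S[110:260,290:430],(280,300))]))
```

```text
(no output)
```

View pics/l4.png

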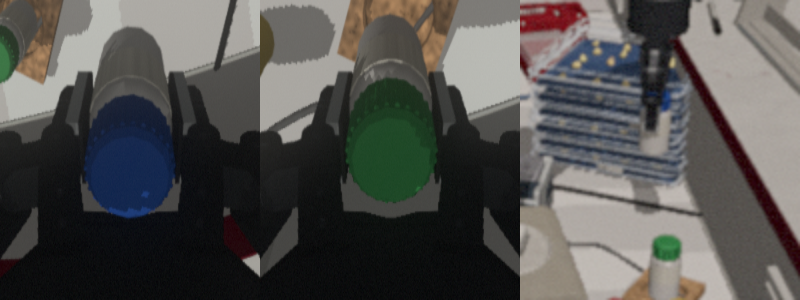

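The picture shows the blue bottle gripped upright, but its cap sits about 11 px lower than the green one did. That puts it about 4–5 mm toward tool −x, so I'll add that to the move.

{"fn": "jog_arm", "kwargs": {"deltas": [{"fingers":1,"translation":[2.5,0.4,0],"twist":0},{"fingers":1,"translation":[4.5,0.6,0],"twist":0},{"fingers":1,"translation":[5,0.7,0],"twist":0},{"fingers":1,"translation":[5,0.7,0],"twist":0},{"fingers":1,"translation":[5,0.7,0],"twist":0},{"fingers":1,"translation":[5,0.7,0],"twist":0},{"fingers":1,"translation":[4,0.6,0],"twist":0},{"fingers":1,"translation":[2.9,0.4,0],"twist":0},{"fingers":1,"translation":[0,0,2],"twist":0},{"fingers":1,"translation":[0,0,1.5],"twist":0},{"fingers":1,"translation":[0,0,0],"twist":0},{"fingers":1,"translation":[0,0,0],"twist":0}]}}

```text
clock: 13.32
tcp_pos: [0.6104, 0.2939, 0.1473]
orientation: [[-0.277, 0.961, 0.0], [0.961, 0.277, -0.0], [-0.0, 0.0, -1.0]]
wrist_force: [-0.1, -0.2, -1.4]
grip_width: 0.0368
grasp_force: 40.4
```

Run:
```python
from h import *
s,c=snap('w7');go(.6108,.2908)
S=camera('side')['pixels'];T=camera('top')['pixels']
cv2.imwrite('pics/l5.png',np.hstack([cv2.resize(c['pixels'][60:360,130:430],(500,500)),cv2.resize(S[120:240,200:270],(292,500))]))
```

```text
tcp [0.6106 0.2941 0.1478] delta cm tool [-0.3236 -0.0716 -0.    ]
```

View pics/l5.png

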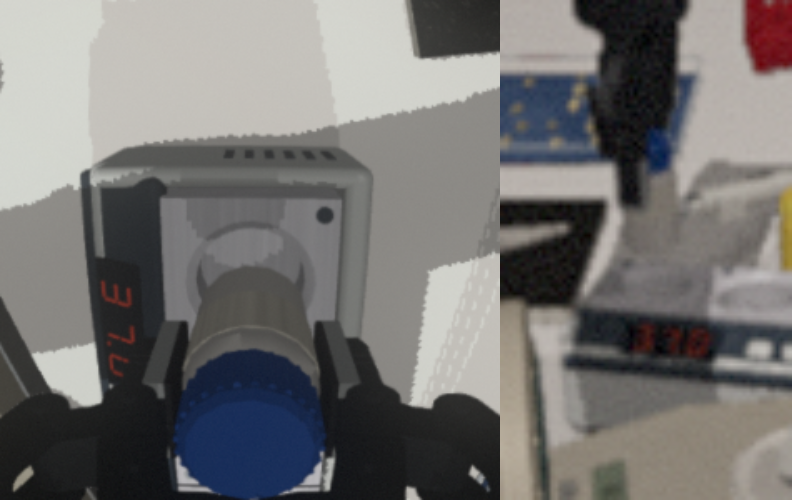

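Run:
```python
from h import *
s,c=load('w7');R=np.array(s['orientation']);p=np.array(s['tcp_pos'])
px=lambda u:np.array(u)/(5/3)+[130,60]
f=lambda u,z:(R.T@(onz(ray(c,px(u),s),z)-p))*1000
print('base far edge',f((252,266),.1145),'rim far',f((251,221),.085),'rim L/R',f((187,265),.085),f((316,265),.085))
print('block corners',f((161,198),.085),f((342,198),.085))
print('bottle L/R mid h',f((203,300),.12),f((303,300),.12))
print('bore in tool',(R.T@(np.array([.6108,.2908,.085])-p))*1000)
```

```text
base far edge [13.9579  0.6321 32.8137] rim far [22.0543  0.3529 62.3111] rim L/R [  3.8719 -25.2716  62.3164] [ 3.8814 26.436  62.3176]
block corners [ 31.3697 -34.5785  62.3072] [31.4079 35.6904 62.3088]
bottle L/R mid h [  3.634  -15.9933  27.3167] [ 3.6265 17.9448 27.3175]
bore in tool [-3.0459 -0.4425 62.3193]
```

The bottle base is within 1 mm of the bore centre, so I'll lower it.

{"fn": "jog_arm", "kwargs": {"deltas": [{"fingers":1,"translation":[0.1,0,1.5],"twist":0},{"fingers":1,"translation":[0,0,1.5],"twist":0},{"fingers":1,"translation":[0,0,1],"twist":0},{"fingers":1,"translation":[0,0,0.9],"twist":0},{"fingers":1,"translation":[0,0,0.4],"twist":0},{"fingers":1,"translation":[0,0,0],"twist":0},{"fingers":1,"translation":[0,0,0],"twist":0}]}}

```text
clock: 14.35
tcp_pos: [0.61, 0.2957, 0.0947]
orientation: [[-0.278, 0.961, 0.001], [0.961, 0.278, 0.0], [0.0, 0.001, -1.0]]
wrist_force: [-0.2, 0.0, -1.9]
grip_width: 0.0366
grasp_force: 40.4
```

{"fn": "jog_arm", "kwargs": {"deltas": [{"fingers":1,"translation":[0,0,0.1],"twist":0},{"fingers":0.6,"translation":[0,0,0],"twist":0},{"fingers":0.3,"translation":[0,0,0],"twist":0},{"fingers":0,"translation":[0,0,0],"twist":0},{"fingers":0,"translation":[0,0,0],"twist":0},{"fingers":0,"translation":[0,0,-2],"twist":0},{"fingers":0,"translation":[0,0,-4.5],"twist":0},{"fingers":0,"translation":[0,0,-4],"twist":0},{"fingers":0,"translation":[0,0,0],"twist":0}]}}

```text
clock: 15.48
tcp_pos: [0.6125, 0.2965, 0.204]
orientation: [[-0.278, 0.96, 0.008], [0.961, 0.278, 0.004], [0.002, 0.009, -1.0]]
wrist_force: [-0.8, 0.4, 0.6]
grip_width: 0.0856
grasp_force: 0.0
```

Run:
```python
from h import *
s,c=snap('w8')
b=max(blobs(c['pixels'],'blue',300),key=lambda b:b[1][4]);R=ray(c,b[0],s);print(b,onz(R,.132))
g,_=load('w2');print('green earlier at .132',onz(ray(_,(289.4,117.2),g),.132))
sc=camera('side')
bs=[b for b in blobs(sc['pixels'],'blue') if abs(b[0][0]-235)<15 and b[0][1]>155];print(bs,'(green seat was 235.4,174.1)')
for b in bs: print(tri(R,ray(sc,b[0])))
```

```text
(array([275.6, 225.2]), array([ 251,  202,   49,   47, 1730], dtype=int32)) [0.6113 0.292  0.132 ]
green earlier at .132 [0.6116 0.2901 0.132 ]
[(array([235.2, 174.4]), array([230, 170,  11,   9,  79], dtype=int32))] (green seat was 235.4,174.1)
(array([0.611 , 0.2913, 0.1277]), np.float64(0.0020963713363470345))
```

{"fn": "jog_arm", "kwargs": {"deltas": [{"fingers":0,"translation":[0.4,-4.4,0],"twist":0},{"fingers":0,"translation":[0.4,-4.4,0],"twist":0},{"fingers":0,"translation":[0.4,-4.4,0],"twist":0},{"fingers":0,"translation":[0.4,-4.4,0],"twist":0},{"fingers":0,"translation":[0.3,-4.4,0],"twist":0},{"fingers":0,"translation":[0,0,0],"twist":0},{"fingers":0,"translation":[0,0,0],"twist":0}]}}

```text
clock: 16.45
tcp_pos: [0.3936, 0.2529, 0.1982]
orientation: [[-0.278, 0.96, 0.001], [0.96, 0.278, 0.0], [-0.0, 0.001, -1.0]]
wrist_force: [0.5, 0.7, 0.6]
grip_width: 0.0854
grasp_force: 0.0
```

Run:
```python
from h import *
s,c=snap('w9');print(s['tcp_pos'])
S=camera('side')['pixels']
h=cv2.cvtColor(c['pixels'],cv2.COLOR_BGR2HSV)
cv2.imwrite('pics/l6.png',np.hstack([cv2.resize(c['pixels'],(500,375)),cv2.resize(S[130:240,200:280],(273,375))]))
```

```text
[0.3936 0.2529 0.1982]
```

View pics/l6.png

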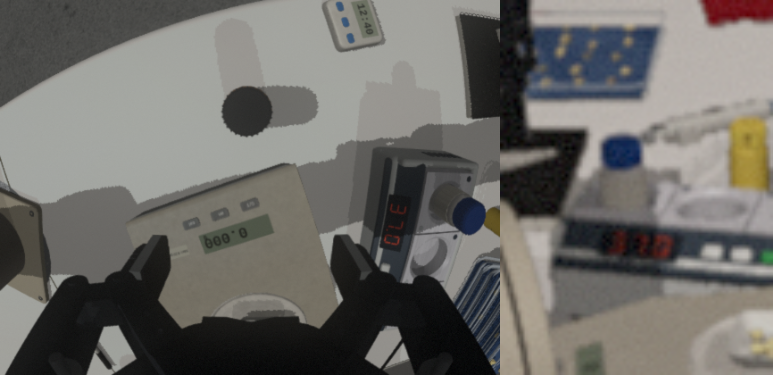

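The blue bottle is seated: its side-view cap pixel (235.2,174.4) equals where the green one was. The black cap is at (247,110) in the picture, about (277,123) at full resolution.

Run:
```python
from h import *
s,c=load('w9');tc=camera('top')
def dark(c,roi,t=45):
    x0,y0,x1,y1=roi;m=(c['pixels'][y0:y1,x0:x1].max(2)<t).astype(np.uint8)
    n,_,st,ce=cv2.connectedComponentsWithStats(m);i=1+np.argmax(st[1:,4]);print(st[i],ce[i]+[x0,y0]);return ce[i]+[x0,y0]
a=dark(c,(225,80,330,170));b=dark(tc,(190,280,235,320))
R=ray(c,a,s);print(onz(R,.086),onz(ray(tc,b),.08),tri(R,ray(tc,b)))
go(*onz(R,.082)[:2],.035)
```

```text
[73 32  6 15 26] [301.2308 118.9231]Traceback (most recent call last):
  File "<stdin>", line 6, in <module>
  File "<stdin>", line 5, in dark
    return _wrapfunc(a, 'argmax', axis=axis, out=out, **kwds)
    return bound(*args, **kwds)
ValueError: attempt to get argmax of an empty sequence
```

Run:
```python
from h import *
s,c=load('w9');tc=camera('top');tc['pixels']=cv2.imread('pics/top0.png')
def dark(c,roi,t=75):
    x0,y0,x1,y1=roi;m=(c['pixels'][y0:y1,x0:x1].max(2)<t).astype(np.uint8)
    n,_,st,ce=cv2.connectedComponentsWithStats(m);i=1+np.argmax(st[1:,4]);print(st[i],ce[i]+[x0,y0]);return ce[i]+[x0,y0]
a=dark(c,(225,80,330,170));b=dark(tc,(190,280,235,320))
R=ray(c,a,s);print(onz(R,.086),onz(ray(tc,b),.08),tri(R,ray(tc,b)))
go(*onz(R,.082)[:2],.035)
```

```text
[  24   17   56   56 2415] [276.5081 124.0232]
[ 11  14  18  18 261] [209.3793 302.6207]
[0.3733 0.3135 0.086 ] [0.3735 0.3124 0.08  ] (array([0.3734, 0.313 , 0.0754]), np.float64(0.00020071259945821457))
tcp [0.394  0.2527 0.1981] delta cm tool [ 6.4071 -0.3186 16.3073]
```

{"fn": "jog_arm", "kwargs": {"deltas": [{"fingers":0,"translation":[3.2,-0.15,0],"twist":0},{"fingers":0,"translation":[3.2,-0.15,0],"twist":0},{"fingers":0,"translation":[0,0,2],"twist":0},{"fingers":0,"translation":[0,0,4.5],"twist":0},{"fingers":0,"translation":[0,0,4.5],"twist":0},{"fingers":0,"translation":[0,0,3.4],"twist":0},{"fingers":0,"translation":[0,0,1.8],"twist":0},{"fingers":0,"translation":[0,0,0],"twist":0},{"fingers":0,"translation":[0,0,0],"twist":0}], "force": 60}}

```text
clock: 17.77
tcp_pos: [0.3731, 0.3135, 0.0367]
orientation: [[-0.278, 0.961, 0.001], [0.961, 0.278, 0.001], [0.0, 0.001, -1.0]]
wrist_force: [0.2, -0.1, 0.6]
grip_width: 0.0854
grasp_force: 0.0
```

{"fn": "jog_arm", "kwargs": {"deltas": [{"fingers":1,"translation":[0,0,0],"twist":0},{"fingers":1,"translation":[0,0,0],"twist":0},{"fingers":1,"translation":[0,0,0],"twist":0},{"fingers":1,"translation":[0,0,0],"twist":0},{"fingers":1,"translation":[0,0,0],"twist":0}]}}

```text
clock: 18.4
tcp_pos: [0.3728, 0.3137, 0.0374]
orientation: [[-0.278, 0.96, 0.001], [0.96, 0.278, 0.001], [0.001, 0.001, -1.0]]
wrist_force: [-0.2, -1.6, 7.7]
grip_width: 0.0462
grasp_force: 61.1
```

{"fn": "jog_arm", "kwargs": {"deltas": [{"fingers":1,"translation":[0,0,-1],"twist":0},{"fingers":1,"translation":[0,0,-3],"twist":0},{"fingers":1,"translation":[0,0,-4.5],"twist":0},{"fingers":1,"translation":[0,0,-4.5],"twist":0},{"fingers":1,"translation":[0,0,-3],"twist":0},{"fingers":1,"translation":[-1.5,2.2,0],"twist":0},{"fingers":1,"translation":[-3,4.1,0],"twist":0},{"fingers":1,"translation":[-3.2,4.4,0],"twist":0},{"fingers":1,"translation":[-3.2,4.4,0],"twist":0},{"fingers":1,"translation":[-3,4.1,0],"twist":0},{"fingers":1,"translation":[-2.2,3.0,0],"twist":0},{"fingers":1,"translation":[0,0,0],"twist":0}]}}

```text
clock: 19.9
tcp_pos: [0.6327, 0.2171, 0.1962]
orientation: [[-0.274, 0.962, 0.002], [0.962, 0.274, -0.002], [-0.003, 0.001, -1.0]]
wrist_force: [-0.6, 0.2, -2.2]
grip_width: 0.0463
grasp_force: 62.3
```

Run:
```python
from h import *
go(.6306,.2206)
```

```text
tcp [0.6327 0.2171 0.1962] delta cm tool [ 0.3936 -0.1094 -0.0011]
```

{"fn": "jog_arm", "kwargs": {"deltas": [{"fingers":1,"translation":[0.3,-0.1,2],"twist":0},{"fingers":1,"translation":[0,0,2],"twist":0},{"fingers":1,"translation":[0,0,0],"twist":0},{"fingers":1,"translation":[0,0,0],"twist":0}]}}

```text
clock: 20.4
tcp_pos: [0.6284, 0.2235, 0.1572]
orientation: [[-0.279, 0.96, 0.001], [0.96, 0.279, 0.0], [0.0, 0.001, -1.0]]
wrist_force: [0.6, 0.2, -1.3]
grip_width: 0.0457
grasp_force: 62.2
```

Run:
```python
from h import *
s,c=snap('w10');go(.6306,.2206)
S=camera('side')['pixels']
cv2.imwrite('pics/l7.png',np.hstack([cv2.resize(c['pixels'][60:360,130:430],(500,500)),cv2.resize(S[120:240,200:270],(292,500))]))
```

```text
tcp [0.6288 0.2235 0.1575] delta cm tool [-0.3231  0.0901  0.0001]
```

View pics/l7.png

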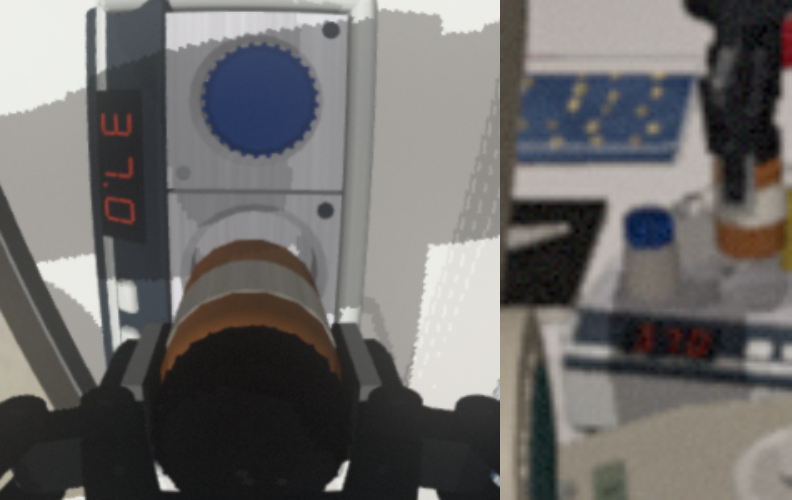

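The wrist view shows the large bottle upright above the middle bore. The base far edge is at crop (254,240), the rim far edge at (254,205) and the seam at row 190. The blue bottle is seated.

Run:
```python
from h import *
s,c=load('w10');R=np.array(s['orientation']);p=np.array(s['tcp_pos'])
px=lambda u:np.array(u)/(5/3)+[130,60]
f=lambda u,z:(R.T@(onz(ray(c,px(u),s),z)-p))[:2]*1000
b=f((254,240),.120);r_=f((254,205),.085)
print('base x',b[0]-24,'y',b[1],'bore: rim',r_[0]-31.5,'seam',(f((167,190),.085)+f((343,190),.085))/2-[36.5,0],'rimLR',f((181,250),.085),f((327,250),.085),'bottle LR',f((187,280),.12),f((321,280),.12))
```

```text
base x -2.0962983968012843 y 1.3257440361606707 bore: rim -5.353621710044635 seam [-3.9533  2.033 ] rimLR [  7.0072 -28.7713] [ 7.01   32.1124] bottle LR [  7.0914 -22.3971] [ 7.075  25.1842]
```

{"fn": "jog_arm", "kwargs": {"deltas": [{"fingers":1,"translation":[-0.2,0.05,1.5],"twist":0},{"fingers":1,"translation":[0,0,1.5],"twist":0},{"fingers":1,"translation":[0,0,1.2],"twist":0},{"fingers":1,"translation":[0,0,1],"twist":0},{"fingers":1,"translation":[0,0,0.6],"twist":0},{"fingers":1,"translation":[0,0,0],"twist":0},{"fingers":1,"translation":[0,0,0],"twist":0}]}}

```text
clock: 21.38
tcp_pos: [0.6298, 0.2213, 0.0984]
orientation: [[-0.278, 0.961, 0.0], [0.961, 0.278, 0.0], [0.0, 0.001, -1.0]]
wrist_force: [-0.9, -0.6, -1.2]
grip_width: 0.0462
grasp_force: 62.4
```

{"fn": "jog_arm", "kwargs": {"deltas": [{"fingers":1,"translation":[0,0,0.1],"twist":0},{"fingers":0.6,"translation":[0,0,0],"twist":0},{"fingers":0.3,"translation":[0,0,0],"twist":0},{"fingers":0,"translation":[0,0,0],"twist":0},{"fingers":0,"translation":[0,0,0],"twist":0},{"fingers":0,"translation":[0,0,0],"twist":0},{"fingers":0,"translation":[0,0,-2],"twist":0},{"fingers":0,"translation":[0,0,-4.5],"twist":0},{"fingers":0,"translation":[0,0,-4],"twist":0},{"fingers":0,"translation":[0,0,0],"twist":0}]}}

```text
clock: 22.62
tcp_pos: [0.6325, 0.2217, 0.2078]
orientation: [[-0.278, 0.961, 0.009], [0.961, 0.278, 0.003], [0.0, 0.009, -1.0]]
wrist_force: [0.8, 0.1, -0.4]
grip_width: 0.0856
grasp_force: 0.0
```

{"fn": "jog_arm", "kwargs": {"deltas": [{"fingers":0,"translation":[-3,-3.6,0],"twist":0},{"fingers":0,"translation":[-3.1,-3.6,0],"twist":0},{"fingers":0,"translation":[-3.1,-3.6,0],"twist":0},{"fingers":0,"translation":[-3.1,-3.6,0],"twist":0},{"fingers":0,"translation":[-3.1,-3.6,0],"twist":0},{"fingers":0,"translation":[-3.1,-3.6,0],"twist":0},{"fingers":0,"translation":[-3.1,-3.6,0],"twist":0},{"fingers":0,"translation":[-3,-3.6,0],"twist":0},{"fingers":0,"translation":[0,0,0],"twist":0},{"fingers":0,"translation":[0,0,0],"twist":0}]}}

```text
clock: 23.88
tcp_pos: [0.422, -0.0948, 0.2026]
orientation: [[-0.278, 0.961, 0.001], [0.961, 0.278, 0.0], [0.0, 0.001, -1.0]]
wrist_force: [0.3, -0.0, 0.3]
grip_width: 0.0855
grasp_force: 0.0
```

Run:
```python
from h import *
s,c=snap('w11');print(s['tcp_pos'])
for n in('red','yellow'):
    for b in blobs(c['pixels'],n,150): print(n,b,onz(ray(c,b[0],s),.066))
S=camera('side')['pixels']
cv2.imwrite('pics/l8.png',np.hstack([cv2.resize(c['pixels'],(480,360)),cv2.resize(S[130:250,200:306],(318,360))]))
```

```text
[ 0.422  -0.0948  0.2026]
red (array([280.6, 196.4]), array([269, 185,  24,  23, 414], dtype=int32)) [ 0.4229 -0.0955  0.066 ]
yellow (array([276.3, 271. ]), array([259, 258,  32,  28, 553], dtype=int32)) [ 0.4398 -0.1685  0.066 ]
```

View pics/l8.png

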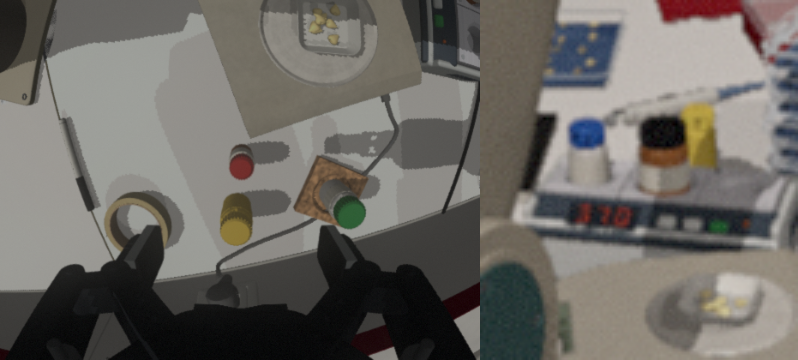

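The large bottle is seated in the middle bore (side view). The red cap is directly below the gripper at (240,160), clear of the yellow look-alike and the balance corner.

{"fn": "jog_arm", "kwargs": {"deltas": [{"fingers":0,"translation":[0,0,2.5],"twist":0},{"fingers":0,"translation":[0,0,4.5],"twist":0},{"fingers":0,"translation":[0,0,4.5],"twist":0},{"fingers":0,"translation":[0,0,3.5],"twist":0},{"fingers":0,"translation":[0,0,2.1],"twist":0},{"fingers":0,"translation":[0,0,0],"twist":0},{"fingers":0,"translation":[0,0,0],"twist":0}], "force": 30}}

```text
clock: 24.85
tcp_pos: [0.4201, -0.0928, 0.0404]
orientation: [[-0.279, 0.96, -0.006], [0.96, 0.279, 0.006], [0.007, -0.004, -1.0]]
wrist_force: [1.1, -0.8, -0.0]
grip_width: 0.085
grasp_force: 0.0
```

{"fn": "jog_arm", "kwargs": {"deltas": [{"fingers":1,"translation":[0,0,0],"twist":0},{"fingers":1,"translation":[0,0,0],"twist":0},{"fingers":1,"translation":[0,0,0],"twist":0},{"fingers":1,"translation":[0,0,0],"twist":0},{"fingers":1,"translation":[0,0,0],"twist":0},{"fingers":1,"translation":[0,0,0],"twist":0}]}}

```text
clock: 25.6
tcp_pos: [0.4199, -0.0934, 0.0404]
orientation: [[-0.278, 0.961, -0.005], [0.961, 0.278, 0.006], [0.007, -0.004, -1.0]]
wrist_force: [0.7, 0.5, 5.5]
grip_width: 0.026
grasp_force: 29.2
```

{"fn": "jog_arm", "kwargs": {"deltas": [{"fingers":1,"translation":[0,0,-1],"twist":0},{"fingers":1,"translation":[0,0,-2],"twist":0},{"fingers":1,"translation":[0,0,-4],"twist":0},{"fingers":1,"translation":[0,0,-4.5],"twist":0},{"fingers":1,"translation":[0,0,-3],"twist":0},{"fingers":1,"translation":[0,0,0],"twist":0}], "force": 40}}

```text
clock: 26.35
tcp_pos: [0.4213, -0.0943, 0.1869]
orientation: [[-0.278, 0.961, -0.003], [0.961, 0.278, 0.006], [0.006, -0.001, -1.0]]
wrist_force: [0.5, -0.3, -0.8]
grip_width: 0.0253
grasp_force: 39.1
```

Run:
```python
from h import *
s,c=snap('w12');print(s['grip_width'],s['orientation']);go(.6503,.1503)
S=camera('side')['pixels']
cv2.imwrite('pics/l9.png',np.hstack([cv2.resize(c['pixels'][180:400,160:400],(436,400)),cv2.resize(S[150:300,290:420],(347,400))]))
```

```text
0.025298900875224482 [[-0.278   0.9606 -0.0025]
 [ 0.9606  0.278   0.0057]
 [ 0.0062 -0.0008 -1.    ]]
tcp [ 0.4204 -0.0938  0.1857] delta cm tool [17.0555 28.8709  0.0342]
```

View pics/l9.png

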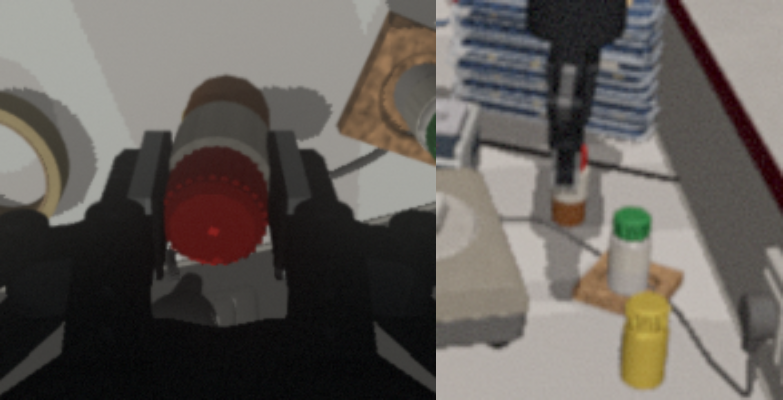

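The red bottle is held upright, with its base far edge at crop (225,76), or full-resolution (283.8,221.8).

Run:
```python
from h import *
s,c=load('w12');R=np.array(s['orientation']);p=np.array(s['tcp_pos'])
f=lambda u,z:(R.T@(onz(ray(c,np.array(u)/1.8167+[160,180],s),z)-p))*1000
print('base far',f((226,76),.1453)-[14,0,0],'LR',f((186,110),.15),f((268,110),.15))
```

```text
base far [-4.6106  2.5951 41.6664] LR [ -0.7983 -10.5578  36.9145] [-0.8136 16.411  36.8916]
```

{"fn": "jog_arm", "kwargs": {"deltas": [{"fingers":1,"translation":[1.4,2.4,0],"twist":0},{"fingers":1,"translation":[2.4,4.1,0],"twist":0},{"fingers":1,"translation":[2.7,4.5,0],"twist":0},{"fingers":1,"translation":[2.7,4.5,0],"twist":0},{"fingers":1,"translation":[2.7,4.5,0],"twist":0},{"fingers":1,"translation":[2.4,4.1,0],"twist":0},{"fingers":1,"translation":[1.6,2.8,0],"twist":0},{"fingers":1,"translation":[1.2,2.0,0],"twist":0},{"fingers":1,"translation":[0,0,1.5],"twist":0},{"fingers":1,"translation":[0,0,1],"twist":0},{"fingers":1,"translation":[0,0,0],"twist":0},{"fingers":1,"translation":[0,0,0],"twist":0}]}}

```text
clock: 27.95
tcp_pos: [0.6502, 0.1495, 0.1602]
orientation: [[-0.276, 0.961, -0.007], [0.961, 0.276, 0.006], [0.007, -0.005, -1.0]]
wrist_force: [-0.4, -0.7, -0.5]
grip_width: 0.0256
grasp_force: 39.2
```

Run:
```python
from h import *
s,c=snap('w13');go(.6503,.1503);print(s['orientation'],s['grip_width'])
R=np.array(s['orientation']);p=np.array(s['tcp_pos']);f=lambda u,z:(R.T@(onz(ray(c,u,s),z)-p))*1000
im=c['pixels'];g=cv2.cvtColor(im,cv2.COLOR_BGR2GRAY);h=cv2.cvtColor(im,cv2.COLOR_BGR2HSV)
m=cv2.inRange(h,(3,70,30),(20,255,255));m[:140]=0;m[320:]=0;m[:,:230]=0;m[:,330:]=0
n,_,st,ce=cv2.connectedComponentsWithStats(m);print([(st[i].tolist(),ce[i].round(1).tolist()) for i in range(1,n) if st[i][4]>30])
# grey-level profile up the column through the bottle axis
print('col281 rows 120..240',[(y,int(g[y,279:284].mean())) for y in range(120,240,2)])
```

```text
tcp [0.6504 0.1499 0.1605] delta cm tool [0.0464 0.0014 0.0003]
[[-0.2763  0.9611 -0.0067]
 [ 0.961   0.2763  0.0058]
 [ 0.0074 -0.0048 -1.    ]] 0.02557787366005676
[([262, 223, 45, 24, 481], [285.0, 231.7])]
col281 rows 120..240 [(120, 39), (122, 41), (124, 40), (126, 42), (128, 42), (130, 42), (132, 43), (134, 44), (136, 44), (138, 45), (140, 46), (142, 46), (144, 47), (146, 49), (148, 49), (150, 50), (152, 49), (154, 50), (156, 50), (158, 88), (160, 147), (162, 184), (164, 186), (166, 180), (168, 101), (170, 139), (172, 185), (174, 184), (176, 184), (178, 184), (180, 184), (182, 184), (184, 185), (186, 186), (188, 196), (190, 185), (192, 172), (194, 162), (196, 156), (198, 168), (200, 182), (202, 189), (204, 190), (206, 184), (208, 176), (210, 180), (212, 180), (214, 168), (216, 154), (218, 143), (220, 119), (222, 76), (224, 66), (226, 65), (228, 64), (230, 62), (232, 62), (234, 63), (236, 93), (238, 95)]
```

Run:
```python
from h import *
s,c=load('w13');R=np.array(s['orientation']);p=np.array(s['tcp_pos']);f=lambda u,z:((R.T@(onz(ray(c,u,s),z)-p))*1000).round(1)
print('base',f((284.5,221.5),.120)-[14,0,0],'seam',f((281,168),.085)-[36.5,0,0],'rim',f((281,189),.085)-[21.5,0,0],'LR',f((262,243),.125),f((307,243),.125))
g=cv2.cvtColor(c['pixels'],cv2.COLOR_BGR2GRAY)
for y in(178,200,206):print(y,[(x,int(g[y,x])) for x in range(220,345,2)])
```

```text
base [-3.9  2.6 40.2] seam [-0.7  0.6 75.4] rim [-0.3  0.7 75.3] LR [ -1.6 -10.7  35.2] [-1.6 16.  35.1]
178 [(220, 74), (222, 75), (224, 75), (226, 74), (228, 64), (230, 142), (232, 203), (234, 208), (236, 205), (238, 207), (240, 203), (242, 203), (244, 203), (246, 209), (248, 208), (250, 205), (252, 209), (254, 204), (256, 187), (258, 188), (260, 188), (262, 186), (264, 186), (266, 190), (268, 187), (270, 183), (272, 186), (274, 184), (276, 181), (278, 184), (280, 184), (282, 185), (284, 186), (286, 183), (288, 187), (290, 196), (292, 193), (294, 206), (296, 207), (298, 204), (300, 202), (302, 201), (304, 203), (306, 205), (308, 205), (310, 205), (312, 201), (314, 204), (316, 210), (318, 201), (320, 94), (322, 78), (324, 77), (326, 76), (328, 132), (330, 201), (332, 197), (334, 98), (336, 118), (338, 197), (340, 209), (342, 204), (344, 197)]
200 [(220, 74), (222, 75), (224, 74), (226, 74), (228, 66), (230, 77), (232, 194), (234, 205), (236, 204), (238, 207), (240, 203), (242, 202), (244, 203), (246, 209), (248, 208), (250, 209), (252, 207), (254, 207), (256, 205), (258, 188), (260,
[... 565 characters left out ...]
 68), (230, 70), (232, 188), (234, 205), (236, 205), (238, 206), (240, 203), (242, 203), (244, 202), (246, 209), (248, 209), (250, 208), (252, 207), (254, 188), (256, 142), (258, 143), (260, 130), (262, 118), (264, 117), (266, 118), (268, 118), (270, 118), (272, 121), (274, 120), (276, 123), (278, 178), (280, 184), (282, 185), (284, 188), (286, 184), (288, 184), (290, 189), (292, 184), (294, 184), (296, 184), (298, 183), (300, 183), (302, 188), (304, 194), (306, 197), (308, 180), (310, 138), (312, 140), (314, 140), (316, 142), (318, 140), (320, 137), (322, 139), (324, 138), (326, 138), (328, 138), (330, 137), (332, 103), (334, 111), (336, 122), (338, 133), (340, 135), (342, 136), (344, 136)]
```

Correction needed: +3.5 mm x and −2 mm y. Then I'll lower in two stages, watching the force.

{"fn": "jog_arm", "kwargs": {"deltas": [{"fingers":1,"translation":[0.35,-0.2,1],"twist":0},{"fingers":1,"translation":[0,0,1.5],"twist":0},{"fingers":1,"translation":[0,0,1],"twist":0},{"fingers":1,"translation":[0,0,0.7],"twist":0},{"fingers":1,"translation":[0,0,0],"twist":0},{"fingers":1,"translation":[0,0,0],"twist":0}]}}

```text
clock: 28.75
tcp_pos: [0.6475, 0.1534, 0.1183]
orientation: [[-0.277, 0.961, -0.006], [0.961, 0.277, 0.006], [0.007, -0.004, -1.0]]
wrist_force: [0.2, -0.4, -0.7]
grip_width: 0.0253
grasp_force: 39.2
```

{"fn": "jog_arm", "kwargs": {"deltas": [{"fingers":1,"translation":[0,0,0.6],"twist":0},{"fingers":1,"translation":[0,0,0.6],"twist":0},{"fingers":1,"translation":[0,0,0.4],"twist":0},{"fingers":1,"translation":[0,0,0],"twist":0},{"fingers":1,"translation":[0,0,0],"twist":0}]}}

```text
clock: 29.38
tcp_pos: [0.6472, 0.1536, 0.1021]
orientation: [[-0.278, 0.961, -0.006], [0.961, 0.278, 0.006], [0.008, -0.005, -1.0]]
wrist_force: [-0.3, -0.1, -1.1]
grip_width: 0.0254
grasp_force: 39.2
```

{"fn": "jog_arm", "kwargs": {"deltas": [{"fingers":1,"translation":[0,0,0.1],"twist":0},{"fingers":1,"translation":[0,0,0],"twist":0},{"fingers":0.7,"translation":[0,0,0],"twist":0},{"fingers":0.5,"translation":[0,0,0],"twist":0},{"fingers":0,"translation":[0,0,0],"twist":0},{"fingers":0,"translation":[0,0,0],"twist":0},{"fingers":0,"translation":[0,0,0],"twist":0},{"fingers":0,"translation":[0,0,-2],"twist":0},{"fingers":0,"translation":[0,0,-4.5],"twist":0},{"fingers":0,"translation":[0,0,-5],"twist":0},{"fingers":0,"translation":[-2,0,-3],"twist":0},{"fingers":0,"translation":[0,0,0],"twist":0}]}}

```text
clock: 30.88
tcp_pos: [0.656, 0.1309, 0.2506]
orientation: [[-0.275, 0.962, 0.001], [0.962, 0.275, 0.006], [0.005, 0.003, -1.0]]
wrist_force: [-0.6, -0.1, -1.1]
grip_width: 0.0853
grasp_force: 0.0
```

Run:
```python
from h import *
s,c=snap('w14');sc=camera('side');tc=camera('top');print(s['tcp_pos'])
for n,roi in(('red',(.6503,.1503,.125)),('blue',(.6108,.2908,.133)),('green',(.554,-.109,.079))):
    T=np.linalg.inv(sc['extrinsics'])@np.r_[roi,1];e=sc['mtx']@T[:3];e=e[:2]/e[2]
    B=[b for b in blobs(sc['pixels'],n) if np.hypot(*(b[0]-e))<15]
    W=[b for b in blobs(c['pixels'],n,100) if np.linalg.norm(onz(ray(c,b[0],s),roi[2])[:2]-roi[:2])<.03]
    for b in W: 
        print(n,'wrist',b[0],b[1],onz(ray(c,b[0],s),roi[2]))
        for d in B: print('  side',d[0],d[1],'expected',e,tri(ray(c,b[0],s),ray(sc,d[0])))
```

```text
[0.656  0.1309 0.2506]
red wrist [279.4 174.5] [267 160  26  28 529] [0.6499 0.1517 0.125 ]
  side [285.8 180.6] [283 177   7   8  53] expected [286.6787 179.3049] (array([0.6496, 0.1517, 0.1213]), np.float64(0.0017932357462985065))
blue wrist [280.4   7.9] [260   0  43  21 639] [0.6126 0.2846 0.133 ]
  side [235.5 174.5] [231 171  10   8  75] expected [235.5584 172.587 ] (array([0.6111, 0.2889, 0.1267]), np.float64(0.004724813912704415))
```

Run:
```python
from h import *
sc=camera('side');tc=camera('top');a=cv2.imread('pics/top0.png');b=tc['pixels']
s0=cv2.imread('pics/side0.png')
print([x[0] for x in blobs(sc['pixels'],'green')],[x[0] for x in blobs(b,'green')])
w,c=load('w5')
print('side yellow',[x[0] for x in blobs(sc['pixels'],'yellow',100)])
for n,(x0,y0,x1,y1),(A,B) in(('timer',(145,248,180,284),(a,b)),('boat top',(295,254,322,284),(a,b)),('boat side',(264,218,300,240),(s0,sc['pixels']))):
    t=A[y0:y1,x0:x1];m=cv2.matchTemplate(B[y0-8:y1+8,x0-8:x1+8],t,cv2.TM_CCOEFF_NORMED);_,v,_,l=cv2.minMaxLoc(m);print(n,v,np.array(l)-8)
# large bottle: dark cap in side view
g=sc['pixels'][140:200,240:275].max(2);m=(g<60).astype(np.uint8);n,_,st,ce=cv2.connectedComponentsWithStats(m);i=1+np.argmax(st[1:,4])
T=lambda p:(lambda q:(sc['mtx']@q[:3])[:2]/q[2])(np.linalg.inv(sc['extrinsics'])@np.r_[p,1])
print('large cap',st[i],ce[i]+[240,140],'expected mid cap',T((.6306,.2206,.136)))
```

```text
[array([278.9, 204.8]), array([362.9, 233.6])] [array([379.7, 234.5])]
side yellow [array([272.9, 174.4]), array([367.8, 277.3])]
timer 0.9849026799201965 [0 0]
boat top 0.1512061208486557 [0 0]
boat side 0.994270920753479 [0 0]
large cap [ 13  29  15  11 145] [260.2552 173.9448] expected mid cap [260.8027 173.6042]
```

```bash
python3 -c "
from h import *
print(order.sign_off())"
```

```text
the job is handed in; nothing more can be done
None
```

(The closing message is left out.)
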